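# Pulse-mix a well plate on the plate shaker

## Task

Give the plate on the bench shaker a pulse mix, only pressing with the fingertips: first tip the rocker switch over by pressing its raised far end fully down, then press the square key fully down so that it stays down, and last press the wide bar at the front fully down and keep it held: the program finishes while still holding the bar down. Keep to this order, do not press the round key (continuous run), and do not pick up or shift the well plate or the things standing beside the shaker.

Things in the scene. Friction and masses are not known exactly. Their poses are not given: they have to be found in the camera images.
- shaker: Fixed plate shaker, white casing, x -120 to +140 mm, y +-110 mm. Origin on the worktop; own x to its back, y to its left. Deck 55 mm high; behind x = 34 mm a platform, 78 mm (corner pins 85). On the deck the wide bar (x = -90, y = 0) and a row (x = -22; y = -66, 0, +66) holding rocker switch, square key and round key in any order. Controls white, surrounds black, all press straight down.
- rocker (a joint): Rocker angle in rad: 0 (starts 0 to 0.04) = off, near wing level, far wing raised; 0.36 = on, far wing level (its top then 66 mm above the worktop), near wing raised. No spring, stays where it is left; about 3 to 4 N on the raised end tips it. Counts as on above 0.28.
- rocker_raised (a point): Where to press: top of the rocker's far (raised) wing, mid-width, 22 mm behind the pivot (toward the shaker's back). About 73 mm above the worktop at the start; sinks about 7 mm as the switch goes on. The rocker is a V of two flat wings, each 33 mm long front to back and 28 mm wide; the pivot runs side to side in the middle of its place in the row.
- square (a joint): Travel of the square key in m: 0 = up, 0.006 = fully down. No spring: it slides with about 3 N friction and stays down. Counts as pressed above 0.0042.
- square_top (a point): Centre of the top of the square key, 30 x 30 mm, 68 mm above the worktop when up.
- round (a joint): Travel of the round key in m: 0 = up, 0.006 = fully down, same action as the square key. Must stay up (below 0.002 at the end, never past 0.003).
- round_top (a point): Centre of the top of the round key, diameter 31 mm, 68 mm above the worktop when up. Not to be pressed.
- bar (a joint): Travel of the wide bar in m: 0 = up, 0.006 = fully down. Spring: about 2 N to start, 4.5 N fully down; it comes up when let go. Counts as down above 0.0042.
- bar_top (a point): Centre of the top of the wide bar, 28 mm front to back, 112 mm side to side, 68 mm above the worktop when up.
- well_plate: Clear well plate, 86 x 128 x 15 mm, loose on the shaker's platform between the pins; origin at the centre of its underside, 78 mm above the worktop. Leave in place.
- reagent_amber: Amber glass bottle with black cap, diameter 42 mm, 81 mm high, loose, standing to the right of the shaker; origin at the centre of its underside.
- petri_dish: Covered petri dish, diameter 61 mm, 15 mm high, loose, to the left of the shaker; origin at the centre of its underside.
- timer: Small dark timer, 36 x 58 x 66 mm, loose, standing to the right of the shaker, farther back than the bottle; origin at the centre of its underside.

How it is judged:
By the outcome, as a careful person would: the job done as asked, in the order asked, and still so for the second after the job is handed in, while the arm keeps its last pose, push and grip.
It also fails if it takes over 35 s, if anything falls off the work surface, if the arm or the gripper's body presses on something with over 40 N, if the wrist force passes 120 N, or if a joint passes its speed limit or range.

## Robot

A 6-joint arm with a two-finger parallel gripper is mounted at the origin on a cart in front of the work surface, level with it; the furniture and walls round the work are solid. World frame = base frame: x ahead of the robot, y to its left, z up, the work surface at z = 0. Lengths are in mm, angles in degrees, forces in N, time in s.
With the tool pointing down it reaches from about 250 to 800 mm from the base axis. Payload 3.9 kg.
Tool frame: the origin (TCP) lies between the finger pads; the fingertips stand 11 mm ahead of it and the grasp point (between the pads) lies 8 mm behind it (arm.tip_reach is the distance from the TCP to the fingertips, in mm); z points along the fingers, y is the direction in which the jaws open and shut (so a half turn about z gives the same grasp; the last joint's range is limited). The gripper opens to 85 mm and grips with 20 to 120 N. Pads are 22 mm wide; open, the fingers measure 114 mm over their backs; the gripper's body (76 mm by 85 mm) begins 54 mm behind the grasp point. The pads swing forward as they close: fully open they stand 13 mm farther back than shut.
Start: joints at [68.984, 14.897, -7.913, 67.191, 0, 90], TCP at [188.276, 490.069, 242.304] pointing down, gripper open.
Joint ranges: [-159.42, 159.42], [-47.68, 98.78], [-73.54, 78.23], [-108.79, 121.32], [-90, 84.71], [-180, 180]. Speed limits (degrees/s): [147.25, 147.25, 180, 180, 180, 180].

## Interface

Orientations are given as [roll, pitch, yaw] about the fixed x, y, z axes, in that order (R = Rz(yaw) Ry(pitch) Rx(roll)).
In Python, from rig import arm gives the robot as it stands. The module is installed in compiled form; this text tells all that it offers.
- The arm moves only by the tool arm_command, never from a script. Its argument "increments" is a list of rows, each an object with "offset": the shift along the tool's x, y, z in m, a list of three; "rot": the turn, a rotation vector about the tool's x, y, z in degrees, a list of three. In form: [{"offset": [x, y, z], "rot": [wx, wy, wz]}, ...]. A call has 1 to 20 rows; each row shifts and turns the commanded pose from where the row before left it, along the tool's axes as they then stand; what a row does not reach is not made up. A row lasts 1/12 s, in which the tool goes at most 41.7 mm and 7.16 degrees, less where a joint would pass 70% of its speed; a pose out of reach is approached as far as the arm can. A call with a gripper value outside its range is refused whole. "grip" is the opening, from -1 (shut) to 1 (fully open), set as the call begins (left out, the last holds). The fingers move at their own pace and stop on an object; the grip force is fixed at half the most. Time passes only in rows, so rows that do not move let the fingers close. It gives the time, the measured TCP pose, the force and the opening at its end, in the units of the state.
- arm.get_state(): the state, without advancing time (a new reading comes with each control period).
- arm.get_image(name): name is "side" or "top" or "wrist"; returns a dict with "color" (384x512x3 uint8, red, green, blue), "fovy" (degrees; the focal length in pixels is half the picture's height over the tangent of half this angle, whatever the lens; pixels are square), "cx", "cy" (the principal point, pixels), "eye" and "orientation" of the camera in the world. Camera axes: x right, y down, z forward; pixel columns grow to the right and rows downward; lengths in mm; the calibration is good to about 2 mm. A picture is of the moment at which its call begins. There is no depth.
- arm.finish_job(): hands the job in, once; it reports no verdict.
The state is a dict: "time_s": time; "joints": joint angles; "joint_vel": joint speeds; "effort": joint torques, N m; "ee_pos": TCP position; "orientation": TCP orientation; "ft_force": force on the tool from outside, world axes, zero at the start; "moment": the same for the moment, N m; "finger_gap": opening from 0.0 (shut) to 1.0 (fully open).
Only numpy, scipy, OpenCV 4.12 (cv2) and the standard library are available. Lean on these libraries where they do the work, as an engineer would, in place of code of your own. Each camera call takes 0.05 s, during which the arm holds its last target.

## Working session

There is one attempt and no reset: what is moved stays moved. The work goes in short steps, Python scripts to look and compute and a tool call to move; the robot and the scene stay as the last step left them, time stands still between calls to the robot, and variables do not carry over. Pictures are saved under pics/ and viewed, and the job is handed in when it is done.

Besides the shell and the picture viewer there is one more tool, called after "Request:" by a JSON object that holds its "op" and its "data", one argument or row to a line. arm_command: Moves the arm, as the interface text tells. Its arguments: {"type":"object","properties":{"increments":{"type":"array","items":{"type":"object","properties":{"offset":{"type":"array","items":{"type":"number"}},"rot":{"type":"array","items":{"type":"number"}}}}},"grip":{"type":"number"}},"required":["increments"]}

```bash
mkdir -p pics; cat > h.py <<'E'
from rig import arm
import cv2, numpy as np
def snap(n,f):
    im=arm.get_image(n); cv2.imwrite('pics/'+f,im['color'][:,:,::-1]); 
    print(n,{k:v for k,v in im.items() if k!='color'}); return im
E
python3 - <<'E'
from h import *
print(arm.get_state(), arm.tip_reach)
for n in ['side','top','wrist']: snap(n,n+'0.png')
E
```

```text
{'time_s': 0.0, 'joints': array([ 6.89833769e+01,  1.49346297e+01, -7.98382150e+00,  6.71894874e+01,
        1.36015867e-03,  9.00005977e+01]), 'joint_vel': array([-0.02812377, -0.02131612, -0.05760515,  0.06329888,  0.00244483,
       -0.00097467]), 'effort': array([-1.67482900e-03, -4.05679893e+01,  2.53923225e+01,  1.86611986e-02,
        6.03503918e-05, -3.69935549e-06]), 'ee_pos': array([188.05018841, 489.48346938, 241.48775636]), 'orientation': array([-1.79892061e+02, -1.35903035e-03,  1.58982777e+02]), 'ft_force': array([-0.44194937,  0.29816566,  0.32483844]), 'moment': array([-0.00071325, -0.02302063, -0.04179919]), 'finger_gap': 0.9997309957444132} 11.0
side {'fovy': 54.75962123371399, 'cx': 252.38552051849996, 'cy': 194.89863423825022, 'eye': array([350.42405618, 511.36015207, 493.26956048]), 'orientation': array([-117.69528549,   -0.44331065, -159.86722779])}
top {'fovy': 46.34163720578513, 'cx': 254.69777305663686, 'cy': 196.00516226341165, 'eye': array([ 554.44108565, -176.22346766,  983.42523044]), 'orientation': array([-178.32882384,   -2.40836422,  -89.03971268])}
wrist {'fovy': 65.40378217840772, 'cx': 249.12401224575467, 'cy': 191.0635950012166, 'eye': array([114.29607874, 517.53696694, 373.22087226]), 'orientation': array([1.62119305e+02, 1.44471691e-01, 6.89623450e+01])}
```

View pics/top0.png

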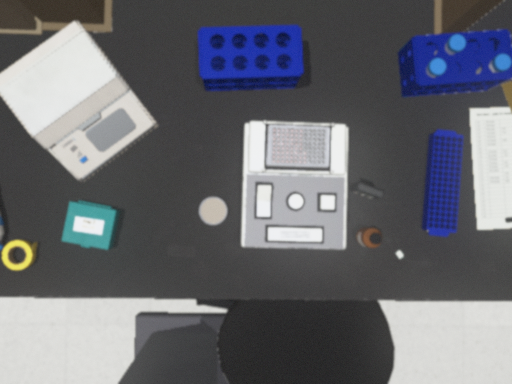

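View pics/side0.png

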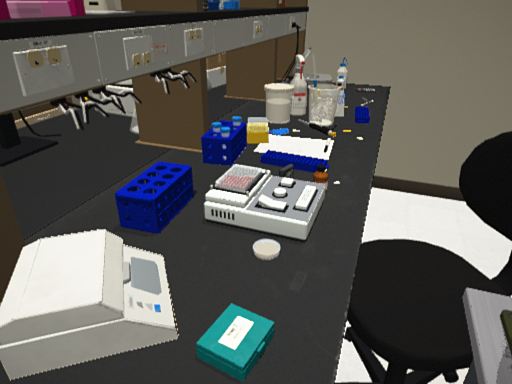

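The top view shows the shaker: rocker at about (263,200), round key (296,201), square key (328,202) and bar (295,234). Next I'll measure them with masks.

```bash
cat >> h.py <<'E'
from scipy.spatial.transform import Rotation as R
def ray(im,u,v,z):
    f=192/np.tan(np.radians(im['fovy']/2))
    d=R.from_euler('xyz',im['orientation'],degrees=True).apply([(u-im['cx'])/f,(v-im['cy'])/f,1])
    e=np.array(im['eye']); return e+d*(z-e[2])/d[2]
def proj(im,p):
    f=192/np.tan(np.radians(im['fovy']/2))
    c=R.from_euler('xyz',im['orientation'],degrees=True).inv().apply(np.array(p)-im['eye'])
    return np.array([im['cx'],im['cy']])+f*c[...,:2]/c[...,2:]
E
python3 - <<'E'
from h import *
im=snap('top','top1.png')
c=im['color']; crop=c[110:260,230:410]
cv2.imwrite('pics/crop1.png',cv2.resize(crop,None,fx=4,fy=4,interpolation=cv2.INTER_CUBIC)[:,:,::-1])
g=cv2.resize(cv2.cvtColor(c,cv2.COLOR_RGB2GRAY),None,fx=4,fy=4,interpolation=cv2.INTER_CUBIC)
m=(g>205).astype(np.uint8)
n,l,s,ce=cv2.connectedComponentsWithStats(m)
for i in range(1,n):
    x,y,w,h,a=s[i]
    if a>800 and 240<x/4<350 and 118<y/4<255:
        pts=np.argwhere(l==i)[:,::-1].astype(np.float32)
        r=cv2.minAreaRect(pts); ctr=(np.array(r[0])+.5)/4-.5
        print(ctr, np.array(r[1])/4, r[2], a/16, ray(im,*ctr,68).round(1))
        b=(cv2.boxPoints(r)+.5)/4-.5
        print('   ',[ray(im,*q,68)[:2].round(0).tolist() for q in b])
E
```

```text
top {'fovy': 46.34163720578513, 'cx': 254.69777305663686, 'cy': 196.00516226341165, 'eye': array([ 554.44108565, -176.22346766,  983.42523044]), 'orientation': array([-178.32882384,   -2.40836422,  -89.03971268])}
[294.49414062 184.24462891] [103.25331116 124.20986938] 1.3720916509628296 2368.3125 [ 607.4 -295.6   68. ]
    [[481.0, -189.0], [735.0, -190.0], [736.0, -404.0], [479.0, -401.0]]
[326.65820312 146.49215698] [ 2.79523849 36.26914978] 1.3169124126434326 66.625 [ 686.7 -361.2   68. ]
    [[649.0, -358.0], [724.0, -359.0], [724.0, -365.0], [649.0, -364.0]]
[263.4133606  200.57096863] [13.14137363 30.89104843] 1.6846843957901 390.6875 [ 572.8 -232.3   68. ]
    [[541.0, -218.0], [605.0, -219.0], [604.0, -246.0], [541.0, -245.0]]
[295.5 201. ] [13.75 13.75] 90.0 154.625 [ 573.1 -298.2   68. ]
    [[587.0, -284.0], [587.0, -312.0], [559.0, -313.0], [559.0, -284.0]]
[327.25  201.875] [13.5  13.25] 90.0 175.3125 [ 572.4 -363.8   68. ]
    [[586.0, -350.0], [587.0, -377.0], [559.0, -378.0], [558.0, -350.0]]
[294.51693726 234.1187439 ] [53.46519089 12.78782368] 1.5343414545059204 666.375 [ 505.3 -297.1   68. ]
    [[493.0, -242.0], [519.0, -242.0], [518.0, -352.0], [492.0, -352.0]]
```

View pics/crop1.png

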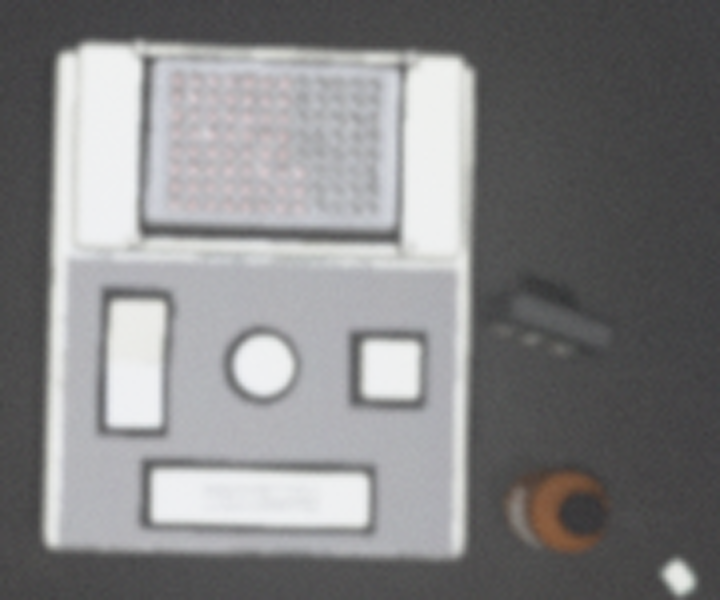

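Request:
{"op": "arm_command", "data": {
  "grip": -1,
  "increments": [
    {"rot":[0,0,-7],"offset":[0,0,0]},
    {"rot":[0,0,-7],"offset":[0,0,0]},
    {"rot":[0,0,-7],"offset":[0,0,0]},
    {"offset":[0,0,0],"rot":[0,0,0]},
    {"offset":[-0.01,-0.02,0],"rot":[0,0,0]},
    {"offset":[-0.016,-0.03,0],"rot":[0,0,0]},
    {"offset":[-0.016,-0.03,0],"rot":[0,0,0]},
    {"offset":[-0.016,-0.03,0],"rot":[0,0,0]},
    {"offset":[-0.016,-0.03,0],"rot":[0,0,0]},
    {"offset":[-0.016,-0.03,0],"rot":[0,0,0]},
    {"offset":[-0.016,-0.03,0],"rot":[0,0,0]},
    {"offset":[-0.016,-0.03,0],"rot":[0,0,0]},
    {"offset":[-0.016,-0.03,0],"rot":[0,0,0]},
    {"offset":[-0.016,-0.03,0],"rot":[0,0,0]},
    {"offset":[-0.016,-0.03,0],"rot":[0,0,0]},
    {"offset":[-0.016,-0.03,0],"rot":[0,0,0]},
    {"offset":[-0.016,-0.03,0],"rot":[0,0,0]},
    {"offset":[-0.016,-0.03,0],"rot":[0,0,0]},
    {"offset":[0,0,0],"rot":[0,0,0]},
    {"offset":[0,0,0],"rot":[0,0,0]}
  ]
}}

```text
time_s: 1.87
ee_pos: [406.6, 78.7, 242.2]
orientation: [180.0, -0.0, 179.6]
ft_force: [-0.8, 0.3, -0.3]
finger_gap: -0.001
```

Request:
{"op": "arm_command", "data": {
  "increments": [
    {"offset":[-0.01,-0.015,0],"rot":[0,0,0]},
    {"offset":[-0.015,-0.026,0],"rot":[0,0,0]},
    {"offset":[-0.015,-0.026,0],"rot":[0,0,0]},
    {"offset":[-0.015,-0.026,0],"rot":[0,0,0]},
    {"offset":[-0.015,-0.026,0],"rot":[0,0,0]},
    {"offset":[-0.015,-0.026,0],"rot":[0,0,0]},
    {"offset":[-0.015,-0.026,0],"rot":[0,0,0]},
    {"offset":[-0.015,-0.026,0],"rot":[0,0,0]},
    {"offset":[-0.015,-0.026,0],"rot":[0,0,0]},
    {"offset":[-0.015,-0.026,0],"rot":[0,0,0]},
    {"offset":[-0.015,-0.026,0],"rot":[0,0,0]},
    {"offset":[-0.015,-0.026,0],"rot":[0,0,0]},
    {"offset":[-0.009,-0.01,0],"rot":[0,0,0]},
    {"offset":[0,0,0],"rot":[0,0,0]},
    {"offset":[0,0,0],"rot":[0,0,0]},
    {"offset":[0,0,0],"rot":[0,0,0]}
  ]
}}

```text
time_s: 3.2
ee_pos: [589.6, -229.1, 242.1]
orientation: [179.9, -0.1, -180.0]
ft_force: [0.7, 0.0, 0.2]
finger_gap: 0.005
```

```bash
python3 - <<'E'
from h import *
im=snap('wrist','w1.png')
for p in [(573,-232,68),(595,-232,73),(573,-298,68),(572,-364,68),(505,-297,68),(590.8,-232.4,73)]: print(p,proj(im,p).round())
print(arm.get_state()['ee_pos'],arm.get_state()['joints'])
E
```

```text
wrist {'fovy': 65.40378217840772, 'cx': 249.12401224575467, 'cy': 191.0635950012166, 'eye': array([ 510.71077957, -229.79133417,  373.83788313]), 'orientation': array([ 1.62208539e+02, -4.50522900e-02,  9.00202501e+01])}
(573, -232, 68) [247. 158.]
(595, -232, 73) [247. 180.]
(573, -298, 68) [183. 158.]
(572, -364, 68) [119. 157.]
(505, -297, 68) [179.  89.]
(590.8, -232.4, 73) [246. 176.]
[ 589.50764702 -229.09601427  242.28644127] [-2.12482777e+01  2.57624079e+01  8.53020662e+00  7.28436484e+01
  2.25360330e-02 -2.13046239e+01]
```

View pics/w1.png

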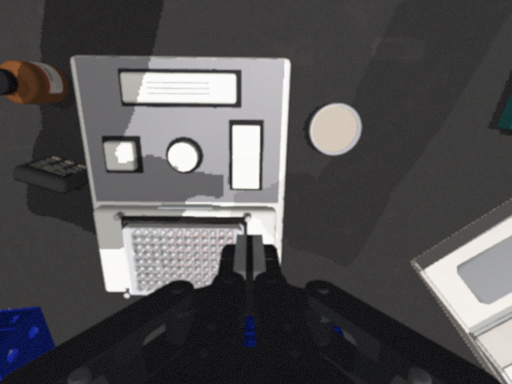

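The wrist view agrees with the top view: rocker (247,156), round key (183,155), square key (121,153), bar (180,88), all within about 2–3 px of the projections. I'll descend over the rocker's far wing.

Request:
{"op": "arm_command", "data": {
  "increments": [
    {"offset":[-0.0015,-0.003,0.01],"rot":[0,0,0]},
    {"offset":[0,0,0.02],"rot":[0,0,0]},
    {"offset":[0,0,0.02],"rot":[0,0,0]},
    {"offset":[0,0,0.02],"rot":[0,0,0]},
    {"offset":[0,0,0.02],"rot":[0,0,0]},
    {"offset":[0,0,0.02],"rot":[0,0,0]},
    {"offset":[0,0,0.02],"rot":[0,0,0]},
    {"offset":[0,0,0.01],"rot":[0,0,0]},
    {"offset":[0,0,0.005],"rot":[0,0,0]},
    {"offset":[0,0,0],"rot":[0,0,0]},
    {"offset":[0,0,0],"rot":[0,0,0]}
  ]
}}

```text
time_s: 4.17
ee_pos: [591.9, -234.0, 98.0]
orientation: [-180.0, 0.1, 180.0]
ft_force: [-0.1, -0.1, -0.2]
finger_gap: 0.005
```

```bash
python3 - <<'E'
from h import *
im=snap('side','s2.png')
cv2.imwrite('pics/s2c.png',cv2.resize(im['color'][140:260,180:350],None,fx=4,fy=4,interpolation=cv2.INTER_CUBIC)[:,:,::-1])
im=snap('wrist','w2.png')
E
```

```text
side {'fovy': 54.75962123371399, 'cx': 252.38552051849996, 'cy': 194.89863423825022, 'eye': array([350.42405618, 511.36015207, 493.26956048]), 'orientation': array([-117.69528549,   -0.44331065, -159.86722779])}
wrist {'fovy': 65.40378217840772, 'cx': 249.12401224575467, 'cy': 191.0635950012166, 'eye': array([ 513.02104812, -234.62975675,  230.02852701]), 'orientation': array([1.62021053e+02, 6.26676243e-02, 8.99695580e+01])}
```

View pics/s2c.png

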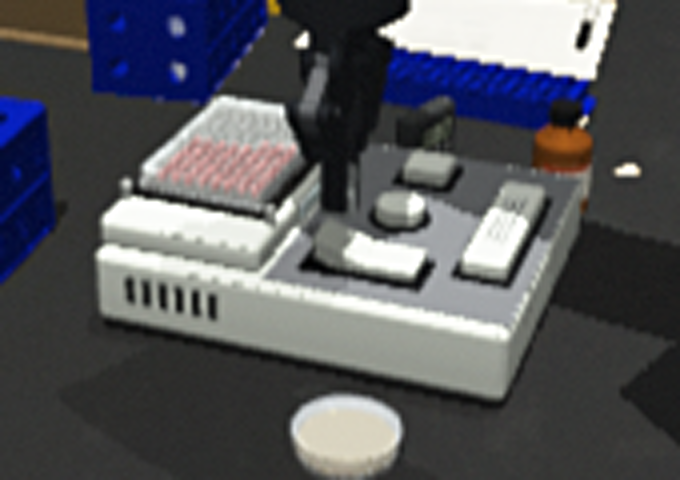

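View pics/w2.png

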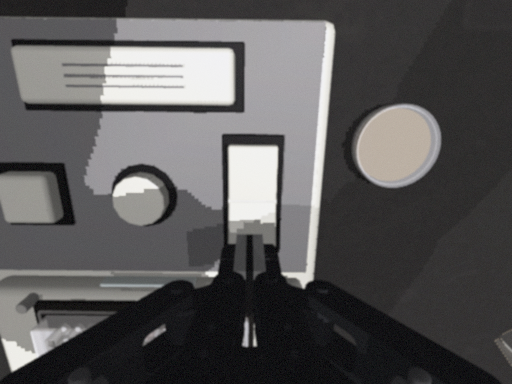

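The side crop shows the fingertip over the raised far wing at about (335,215), clear of the platform. The wrist view shows it centred to about 2 mm. I'll press slowly.

Request:
{"op": "arm_command", "data": {
  "increments": [
    {"offset":[0,0.002,0.003],"rot":[0,0,0]},
    {"offset":[0,0,0.003],"rot":[0,0,0]},
    {"offset":[0,0,0.003],"rot":[0,0,0]},
    {"offset":[0,0,0.002],"rot":[0,0,0]},
    {"offset":[0,0,0.002],"rot":[0,0,0]},
    {"offset":[0,0,0.002],"rot":[0,0,0]},
    {"offset":[0,0,0.001],"rot":[0,0,0]},
    {"offset":[0,0,0],"rot":[0,0,0]}
  ]
}}

```text
time_s: 4.93
ee_pos: [592.2, -232.2, 81.5]
orientation: [-180.0, 0.1, 180.0]
ft_force: [0.3, 0.4, 1.0]
finger_gap: 0.003
```

Request:
{"op": "arm_command", "data": {
  "increments": [
    {"offset":[0,0,0.001],"rot":[0,0,0]},
    {"offset":[0,0,0.001],"rot":[0,0,0]},
    {"offset":[0,0,0.001],"rot":[0,0,0]},
    {"offset":[0,0,0.001],"rot":[0,0,0]},
    {"offset":[0,0,0.001],"rot":[0,0,0]},
    {"offset":[0,0,0],"rot":[0,0,0]}
  ]
}}

```text
time_s: 5.43
ee_pos: [592.1, -232.3, 77.0]
orientation: [-180.0, 0.1, 180.0]
ft_force: [1.8, 0.0, 6.0]
finger_gap: -0.001
```

Request:
{"op": "arm_command", "data": {
  "increments": [
    {"offset":[0,0,0.001],"rot":[0,0,0]},
    {"offset":[0,0,0.0005],"rot":[0,0,0]},
    {"offset":[0,0,0],"rot":[0,0,0]},
    {"offset":[0,0,0],"rot":[0,0,0]}
  ]
}}

```text
time_s: 5.77
ee_pos: [592.1, -232.3, 76.9]
orientation: [-180.0, 0.1, 180.0]
ft_force: [-0.1, 1.1, 13.1]
finger_gap: -0.005
```

Bottomed out at 77 mm with 13 N, as the given heights predict. I'll lift and check.

Request:
{"op": "arm_command", "data": {
  "increments": [
    {"offset":[0,0,-0.005],"rot":[0,0,0]},
    {"offset":[0,0,-0.02],"rot":[0,0,0]},
    {"offset":[0,0,-0.02],"rot":[0,0,0]},
    {"offset":[0.005,-0.02,0],"rot":[0,0,0]},
    {"offset":[0.005,-0.02,0],"rot":[0,0,0]},
    {"offset":[0.005,-0.02,0],"rot":[0,0,0]},
    {"offset":[0.005,-0.02,0],"rot":[0,0,0]},
    {"offset":[0,-0.02,0],"rot":[0,0,0]},
    {"offset":[0,-0.02,0],"rot":[0,0,0]},
    {"offset":[0,-0.0115,0],"rot":[0,0,0]},
    {"offset":[0,0,0],"rot":[0,0,0]},
    {"offset":[0,0,0],"rot":[0,0,0]}
  ]
}}

```text
time_s: 6.77
ee_pos: [570.6, -363.1, 118.8]
orientation: [179.9, -0.1, 179.9]
ft_force: [-0.2, 0.0, 0.5]
finger_gap: 0.003
```

```bash
python3 - <<'E'
from h import *
im=snap('side','s3.png')
cv2.imwrite('pics/s3c.png',cv2.resize(im['color'][140:260,180:350],None,fx=4,fy=4,interpolation=cv2.INTER_CUBIC)[:,:,::-1])
im=snap('wrist','w3.png')
print(proj(im,(572.4,-363.8,68)))
E
```

```text
side {'fovy': 54.75962123371399, 'cx': 252.38552051849996, 'cy': 194.89863423825022, 'eye': array([350.42405618, 511.36015207, 493.26956048]), 'orientation': array([-117.69528549,   -0.44331065, -159.86722779])}
wrist {'fovy': 65.40378217840772, 'cx': 249.12401224575467, 'cy': 191.0635950012166, 'eye': array([ 491.92835636, -363.22219891,  250.83280622]), 'orientation': array([ 1.62239559e+02, -8.31496488e-02,  8.99660116e+01])}
[247.92670718 222.4731159 ]
```

View pics/s3c.png

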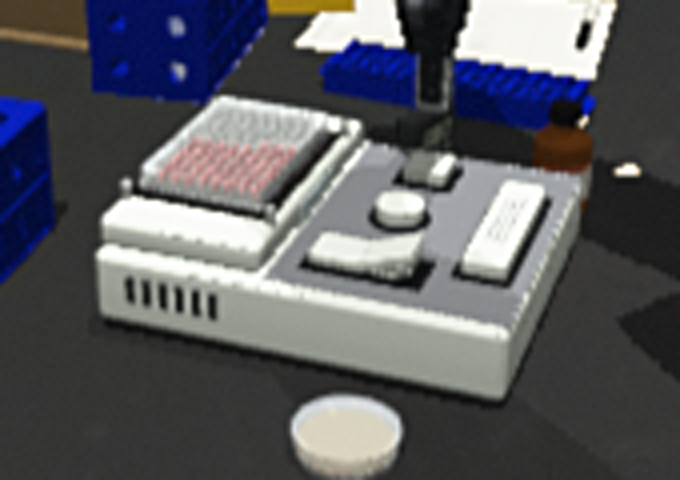

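View pics/w3.png

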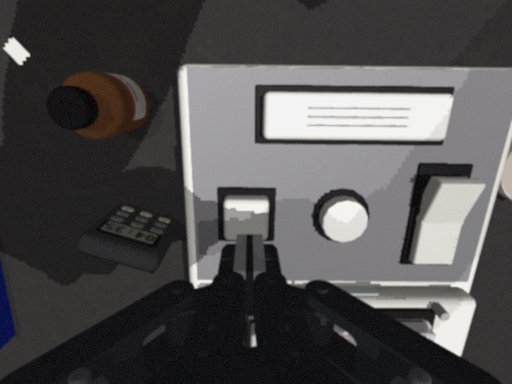

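The rocker has tipped: its near wing is now raised and its far wing level. The square key is centred under the fingers at (246,218). I'll press it.

Request:
{"op": "arm_command", "data": {
  "increments": [
    {"offset":[0,0,0.01],"rot":[0,0,0]},
    {"offset":[0,0,0.015],"rot":[0,0,0]},
    {"offset":[0,0,0.008],"rot":[0,0,0]},
    {"offset":[0,0,0.003],"rot":[0,0,0]},
    {"offset":[0,0,0.002],"rot":[0,0,0]},
    {"offset":[0,0,0.001],"rot":[0,0,0]},
    {"offset":[0,0,0.001],"rot":[0,0,0]},
    {"offset":[0,0,0.001],"rot":[0,0,0]},
    {"offset":[0,0,0.001],"rot":[0,0,0]},
    {"offset":[0,0,0.001],"rot":[0,0,0]},
    {"offset":[0,0,0.001],"rot":[0,0,0]},
    {"offset":[0,0,0],"rot":[0,0,0]},
    {"offset":[0,0,0],"rot":[0,0,0]}
  ]
}}

```text
time_s: 7.95
ee_pos: [572.0, -363.8, 76.2]
orientation: [-180.0, 0.1, 180.0]
ft_force: [-0.5, 1.1, 3.1]
finger_gap: 0.001
```

Request:
{"op": "arm_command", "data": {
  "increments": [
    {"offset":[0,0,0.001],"rot":[0,0,0]},
    {"offset":[0,0,0.001],"rot":[0,0,0]},
    {"offset":[0,0,0.001],"rot":[0,0,0]},
    {"offset":[0,0,0.001],"rot":[0,0,0]},
    {"offset":[0,0,0],"rot":[0,0,0]},
    {"offset":[0,0,0],"rot":[0,0,0]}
  ]
}}

```text
time_s: 8.45
ee_pos: [572.0, -363.8, 73.0]
orientation: [-180.0, 0.1, 180.0]
ft_force: [-0.8, 1.2, 7.9]
finger_gap: 0.001
```

Request:
{"op": "arm_command", "data": {
  "increments": [
    {"offset":[0,0,0.001],"rot":[0,0,0]},
    {"offset":[0,0,0],"rot":[0,0,0]},
    {"offset":[0,0,0],"rot":[0,0,0]}
  ]
}}

```text
time_s: 8.7
ee_pos: [572.0, -363.8, 73.0]
orientation: [-179.9, 0.1, 180.0]
ft_force: [-2.5, 2.6, 12.8]
finger_gap: -0.001
```

Fully down at 73.0 mm with 12.8 N. I'll lift, then move diagonally to the bar, which avoids the round key.

Request:
{"op": "arm_command", "data": {
  "increments": [
    {"offset":[0,0,-0.004],"rot":[0,0,0]},
    {"offset":[0,0,-0.02],"rot":[0,0,0]},
    {"offset":[0,0,-0.02],"rot":[0,0,0]},
    {"offset":[0.015,0,0],"rot":[0,0,0]},
    {"offset":[0.02,0.01,0],"rot":[0,0,0]},
    {"offset":[0.02,0.02,0],"rot":[0,0,0]},
    {"offset":[0.012,0.02,0],"rot":[0,0,0]},
    {"offset":[0,0.017,0],"rot":[0,0,0]},
    {"offset":[0,0,0],"rot":[0,0,0]},
    {"offset":[0,0,0],"rot":[0,0,0]}
  ]
}}

```text
time_s: 9.53
ee_pos: [504.9, -295.9, 114.6]
orientation: [-180.0, -0.0, -179.9]
ft_force: [-0.2, -0.4, 1.2]
finger_gap: 0.001
```

```bash
python3 - <<'E'
from h import *
im=snap('side','s4.png')
cv2.imwrite('pics/s4c.png',cv2.resize(im['color'][140:260,180:350],None,fx=4,fy=4,interpolation=cv2.INTER_CUBIC)[:,:,::-1])
im=snap('wrist','w4.png')
print(proj(im,(505.3,-297.1,68)))
E
```

```text
side {'fovy': 54.75962123371399, 'cx': 252.38552051849996, 'cy': 194.89863423825022, 'eye': array([350.42405618, 511.36015207, 493.26956048]), 'orientation': array([-117.69528549,   -0.44331065, -159.86722779])}
wrist {'fovy': 65.40378217840772, 'cx': 249.12401224575467, 'cy': 191.0635950012166, 'eye': array([ 426.29626768, -297.13844056,  246.385107  ]), 'orientation': array([1.62094976e+02, 7.07609440e-02, 9.00130338e+01])}
[249.4951008  222.40381465]
```

View pics/s4c.png

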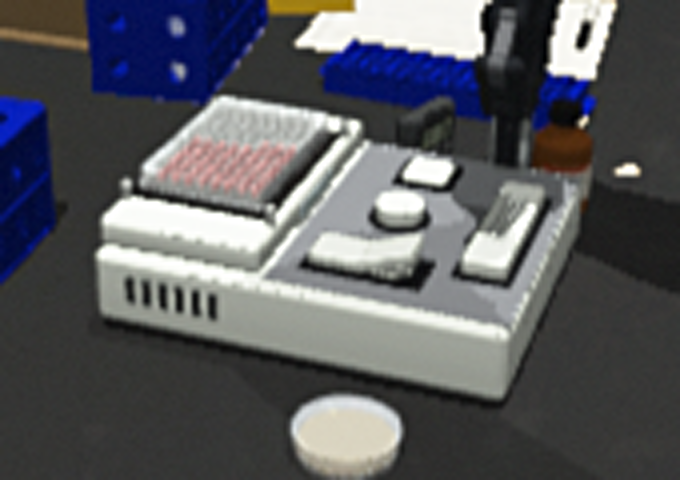

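View pics/w4.png

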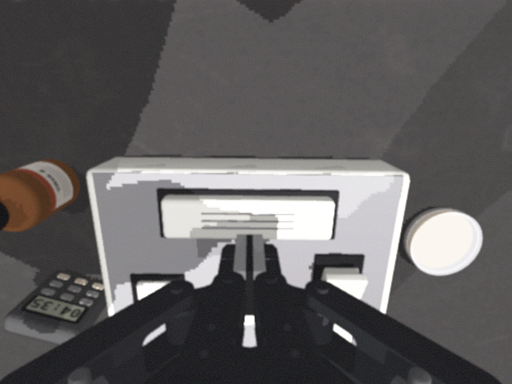

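The side crop shows the square key sunk at (430,170), with the round key still up at (400,208). In the wrist view the bar is centred at (248,217). I'll press and hold it.

Request:
{"op": "arm_command", "data": {
  "increments": [
    {"offset":[0,0,0.01],"rot":[0,0,0]},
    {"offset":[0,0,0.015],"rot":[0,0,0]},
    {"offset":[0,0,0.006],"rot":[0,0,0]},
    {"offset":[0,0,0.002],"rot":[0,0,0]},
    {"offset":[0,0,0.001],"rot":[0,0,0]},
    {"offset":[0,0,0.001],"rot":[0,0,0]},
    {"offset":[0,0,0.001],"rot":[0,0,0]},
    {"offset":[0,0,0.001],"rot":[0,0,0]},
    {"offset":[0,0,0.001],"rot":[0,0,0]},
    {"offset":[0,0,0.001],"rot":[0,0,0]},
    {"offset":[0,0,0],"rot":[0,0,0]},
    {"offset":[0,0,0],"rot":[0,0,0]}
  ]
}}

```text
time_s: 10.63
ee_pos: [505.0, -296.9, 76.3]
orientation: [-179.9, 0.1, 180.0]
ft_force: [0.6, -0.5, 2.4]
finger_gap: -0.003
```

Request:
{"op": "arm_command", "data": {
  "increments": [
    {"offset":[0,0,0.001],"rot":[0,0,0]},
    {"offset":[0,0,0.001],"rot":[0,0,0]},
    {"offset":[0,0,0.001],"rot":[0,0,0]},
    {"offset":[0,0,0.001],"rot":[0,0,0]},
    {"offset":[0,0,0.0005],"rot":[0,0,0]},
    {"offset":[0,0,0],"rot":[0,0,0]},
    {"offset":[0,0,0],"rot":[0,0,0]}
  ]
}}

```text
time_s: 11.22
ee_pos: [505.0, -296.9, 73.0]
orientation: [-179.9, 0.1, 180.0]
ft_force: [-2.8, -0.4, 12.2]
finger_gap: 0.002
```

```bash
python3 - <<'E'
from h import *
im=snap('side','s5.png')
cv2.imwrite('pics/s5c.png',cv2.resize(im['color'][140:260,180:350],None,fx=4,fy=4,interpolation=cv2.INTER_CUBIC)[:,:,::-1])
s=arm.get_state(); print(s['time_s'],s['ee_pos'],s['ft_force'])
E
```

```text
side {'fovy': 54.75962123371399, 'cx': 252.38552051849996, 'cy': 194.89863423825022, 'eye': array([350.42405618, 511.36015207, 493.26956048]), 'orientation': array([-117.69528549,   -0.44331065, -159.86722779])}
11.2667 [ 505.05591938 -296.88892663   72.92471952] [-2.26545678 -0.9499265  12.6683483 ]
```

View pics/s5c.png

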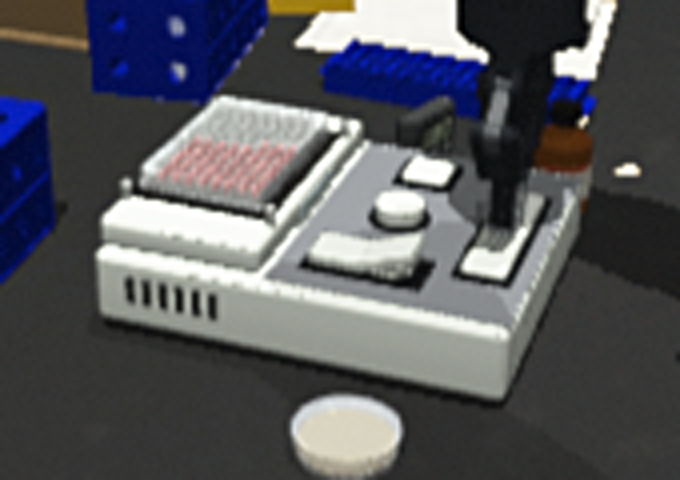

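The bar is sunk under the fingertip at (500,235), the square key is down, the rocker is on, the round key is up and nothing has moved. I'll hand it in.

```bash
python3 -c "
from rig import arm
print(arm.finish_job())"
```

```text
the job is handed in; nothing more can be done
None
```

The pulse mix is set, and I handed the job in at about 11.3 s with the closed fingertips still holding the bar down. I pressed in the order asked:

| Control | Fingertip height at the stop | Force |
|---|---|---|
| Rocker, raised far end | about 66 mm | 13 N |
| Square key | 62 mm | 13 N |
| Wide bar (held) | 62 mm | about 12.5 N |

These are the fully pressed heights given or implied in the task. In the last side picture the rocker is on, the square key is still down, the bar is sunk under the fingertip and the round key is up. The well plate, bottle, timer and dish look unmoved. The force readings I took never went above about 13 N. The camera views agreed to about 2 mm, and no check failed.

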